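# Close the two-part wooden bar mould

### The arm

A 7-joint arm with a two-finger parallel gripper is mounted at the origin on the work surface. World frame = base frame: x ahead of the robot, y to its left, z up, the work surface at z = 0. Lengths are in m, angles in rad, forces in N, time in s.
With the tool pointing down it reaches from about 0.35 to 0.9 m from the base axis. Payload 7.2 kg.
Tool frame: the origin (TCP) lies on the mounting face of the last link; the fingertips stand 182 mm ahead of it and the grasp point (between the pads) lies 163 mm ahead of it; z points along the fingers, y is the line along which they close (so a half turn about z gives the same grasp; the last joint's range is limited). The gripper opens to 88 mm and grips with 3 to 60 N. Pads are 20 mm wide; open, the fingers measure 115 mm over their backs; the gripper's body (75 mm by 178 mm) begins 61 mm behind the grasp point.
Start: joints at [-1.406, 0.411, -0.013, 1.596, 0.006, 1.134, -0.082], TCP at [0.144, 0.608, 0.405] pointing down, gripper open.
Joint ranges: [-2.95, 2.95], [-0.29, 1.99], [-1.47, 1.44], [0.14, 2.54], [-1.03, 4.17], [0.13, 1.85], [-2.86, 2.86]. Speed limits (rad/s): [2.39, 2.39, 3.01, 3.01, 3.14, 3.14, 3.14].

### API

Orientations are given as a 3x3 rotation matrix whose columns are the frame's x, y, z axes.
In Python, from workcell import readout, eyes, manip gives the robot as it stands.
- The arm moves only by the tool arm_command, never from a script. Its argument "rows" is a list of rows, each a list of 2 entries, a list of its own where there are three numbers: the shift along the tool's x, y, z in units of 0.12 m (1.0 is 0.12 m), then the turn, a rotation vector about the tool's x, y, z in units of pi/2 rad (1.0 is pi/2 rad). A call has 1 to 10 rows; each row shifts and turns the commanded pose from where the row before left it, along the tool's axes as they then stand; what a row does not reach is not made up. A row lasts 1/8 s, in which the tool goes at most 62.5 mm and 10.7 degrees, less where a joint would pass 70% of its speed; a pose out of reach is approached as far as the arm can. A call with a number of a shift or a turn outside -1 to 1 is refused whole. A call with a gripper value outside its range is refused whole. "claw" is the opening, from 0 (shut) to 1 (fully open), set as the call begins (left out, the last holds). The fingers move at their own pace and stop on an object; "force" is the grip in N (left out, the last holds). Time passes only in rows, so rows that do not move let the fingers close. It gives the time, the measured TCP pose, the force, the opening and the grip force at its end, in the units of the state.
- readout.read_state(): the state, without advancing time (a new reading comes with each control period).
- eyes.camera(name): name is "side" or "top" or "wrist"; returns a dict with "color" (384x512x3 uint8, blue, green, red), "fx", "fy", "cx", "cy" (pixels), "k1" (the pictures are not rectified: a ray, as slopes to the right and down, at radius r is drawn at 1 + k1 r^2 times it, then the intrinsics apply), "R" (3x3) and "t" (3): a world point X has camera coordinates R X + t. Camera axes: x right, y down, z forward; pixel columns grow to the right and rows downward; lengths in m; the calibration is good to about 2 mm. A picture is of the moment at which its call begins. There is no depth.
- manip.hand_in(): hands the job in; it is judged then, once.
The state is a dict: "t": time; "q": joint angles; "qd": joint speeds; "tau": joint torques, N m; "eef_pos": TCP position; "ee_rot": TCP orientation; "force": force on the tool from outside, world axes, zero at the start; "ft_torque": the same for the moment, N m; "width": finger opening in m; "gripper_force": force on a finger pad.
Only numpy, scipy, OpenCV 4.12 (cv2) and the standard library are available. Lean on these libraries where they do the work, as an engineer would, in place of code of your own. Each camera call takes 0.05 s, during which the arm holds its last target. There are 200 camera calls.

### The job

Close the wooden bar mould: press down the robot-side end of the cover block lying flush in the steel well so that it tips up, and let go while it leans there by itself. Take it by the raised end and lay it flat on the grey mat and let go; then take it anew across its middle and lower it over the two pins of the mould base, keeping hold of it until it rests flush on its seat. Do not drop it, and leave the canister, dispenser, bowl and scoop where they are.

Things in the scene. Friction and masses are not known exactly. Their poses are not given: they have to be found in the camera images.
- cover_centre (a point): Mould cover: loose beech block 150 x 56 x 36 mm (x, y, z), about 0.22 kg, three thin dark lines across its top, two 15 mm through holes on its centre line at x = +45 and -45 mm. Point: centre of the block, half-way up; x along its length, z out of its top. Starts flat and flush in the well, its top level with the well's rim, 70 mm above the shelf. A half turn makes no difference.
- well: Fixed open steel well holding the cover, 174 x 70 x 70 mm outside, walls 4 mm. Origin on the shelf under the stored cover's centre, x along its length, away from the robot within 0.4 rad. Inner width 62 mm; inner ends at x = +79 and -87 mm (gap to the cover 4 mm far, 12 mm robot side). The cover lies on a ledge 34 mm above the shelf, from x = +79 to -5 mm; nearer is a trough, floor 4 mm above the shelf.
- press_point (a point): Where to press: top of the stored cover, on its centre line, 64 mm to the robot's side of its middle (11 mm from its end), 70 mm above the shelf; x as the well's. Fixed to the well. A few newtons, pushed 20 to 24 mm down, tip the cover over the ledge's edge.
- raised_end (a point): Roughly where the raised end's middle is once tipped, 83 mm above the shelf (fixed to the well). Past 16 degrees the cover falls on to about 25 degrees and stays, low end in the trough, far end above the rim. The last 20 mm of its length can then be taken across the 56 mm width, from above or square to the leaning top, fingertips at mid-thickness or higher to clear the walls.
- mat: Fixed pale grey silicone mat 180 x 120 x 4 mm, lying between well and mould base; origin on the shelf under its centre, x along the 180 mm side, z up.
- base_seat (a point): Centre of the mould base's seat, 20 mm above the shelf. Fixed beech base 170 x 76 mm, x along its length. Two upright 12 mm steel pins at x = +45 and -45 mm, 30 mm above the seat, tapering to 5 mm over the last 10 mm. Seated, the cover's centre is 18 mm above this point.
- base: The whole mould base; origin on the shelf under the seat's centre. Four guard walls, 7 mm thick, their tops 42 mm above the shelf, stand along its long sides from |x| = 35 to 85 mm, inner faces at |y| = 31 mm. The middle 70 mm between them is open, and the base there only 48 mm wide, so fingers pass beside it down to the shelf.
- canister_centre (a point): Square glass canister with steel screw lid, 90 x 90 x 147 mm, bystander; point on its axis 70 mm above its underside.
- dispenser_centre (a point): Red plastic press-button dispenser, 75 x 75 x 132 mm, bystander; point on its axis 66 mm above its underside.
- bowl_rim (a point): Clay bowl, 120 mm across, 55 mm high, bystander; point at the centre of its mouth.
- scoop_centre (a point): Steel scoop, 175 x 50 x 28 mm, bystander; point near the middle of its length, 14 mm up.

How it is judged:
By the outcome, as a careful person would: the job done as asked, in the order asked, and still so for the second after the job is handed in, with the robot touching nothing.
It also fails if it takes over 64 s, if anything falls off the work surface, if the arm or the gripper's body presses on something with over 40 N, if the wrist force passes 120 N, or if a joint passes its speed limit or range.

## Working session

There is one attempt and no reset: what is moved stays moved. The work goes in short steps, Python scripts to look and compute and a tool call to move; the robot and the scene stay as the last step left them, time stands still between calls to the robot, and variables do not carry over. Pictures are saved under pics/ and viewed, at most 10 in all, crops included, and the job is handed in when it is done.

Besides the shell and the picture viewer there is one more tool, called after ">>>" as a command line: name --argument value ..., lists and objects as JSON in quotes. arm_command: Moves the arm, as the interface text tells. Shifts and turns lie within -1 to 1; 1 stands for 0.12 m of shift or pi/2 rad of turn. Its arguments: {"type":"object","properties":{"rows":{"type":"array"},"claw":{"type":"number"},"force":{"type":"number"}},"required":["rows"]}

```bash
mkdir -p pics; ls
python3 - <<'E'
from workcell import readout, eyes
import cv2,numpy as np,pickle
s=readout.read_state();print({k:np.round(v,3) for k,v in s.items() if k in('t','eef_pos','ee_rot','width','force')})
d={}
for n in('side','top','wrist'):
    c=eyes.camera(n);d[n]=c;cv2.imwrite(f'pics/{n}0.png',c['color']);print(n,c['fx'],c['cx'],c['cy'],c['k1'],np.round(c['R'],3).tolist(),np.round(c['t'],3))
pickle.dump(d,open('c0.pkl','wb'))
E
```

```text
pics
{'t': np.float64(0.0), 'eef_pos': array([0.144, 0.608, 0.404]), 'ee_rot': array([[-0.973,  0.231, -0.   ],
       [ 0.231,  0.973, -0.002],
       [-0.   , -0.002, -1.   ]]), 'force': array([-0.317,  0.347, -0.083]), 'width': np.float64(0.088)}
side 408.0891030597335 251.71924145612658 188.58239328871431 -0.06413960563328655 [[0.862, -0.508, -0.0], [-0.376, -0.637, -0.673], [0.341, 0.58, -0.739]] [-0.488  0.271  1.005]
top 447.1760815914865 260.63335565989377 192.89610510674936 0.040549930442250574 [[0.005, -1.0, 0.005], [-0.999, -0.005, -0.042], [0.042, -0.005, -0.999]] [0.011 0.579 1.392]
wrist 303.2764038562633 251.20249432142566 192.91937280563457 0.006679699630884643 [[0.23, 0.973, -0.002], [0.928, -0.219, 0.3], [0.292, -0.071, -0.954]] [-0.623 -0.037  0.393]
```

View pics/top0.png

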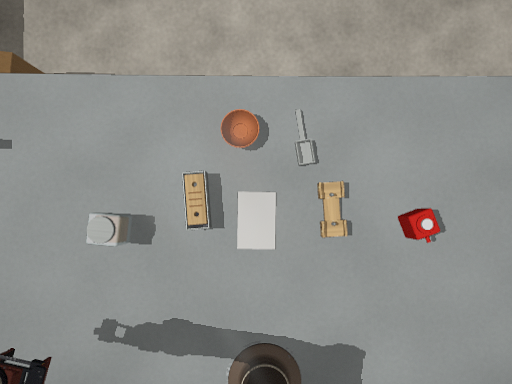

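View pics/side0.png

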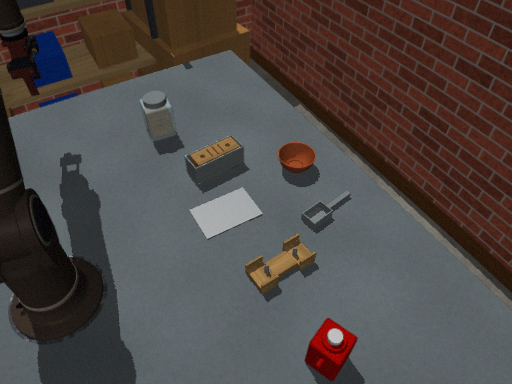

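The top view shows the well with its cover near (196,200), the mat at (256,220), and the mould base at (333,209) with pins near (333,194) and (335,222). The side view shows the same layout, with the cover at about (215,152).

```bash
cat > h.py <<'E'
import numpy as np,cv2
def ray(c,uv):
    uv=np.atleast_2d(np.asarray(uv,float))
    d=np.c_[(uv[:,0]-c['cx'])/c['fx'],(uv[:,1]-c['cy'])/c['fy']]
    s=d.copy()
    for _ in range(8): s=d/(1+c['k1']*(s**2).sum(1,keepdims=True))
    R=np.array(c['R']);t=np.array(c['t'])
    return -R.T@t,(np.c_[s,np.ones(len(s))]@R)
def plane(c,uv,z):
    o,d=ray(c,uv);return o+d*((z-o[2])/d[:,2])[:,None]
def proj(c,X):
    p=np.atleast_2d(X)@np.array(c['R']).T+np.array(c['t']);s=p[:,:2]/p[:,2:]
    s=s*(1+c['k1']*(s**2).sum(1,keepdims=True))
    return s*[c['fx'],c['fy']]+[c['cx'],c['cy']]
def blobs(c,mask,z,box,amin=30,up=1):
    """min-area rectangles in world xy of mask contours within pixel box x0,y0,x1,y1"""
    m=np.zeros_like(mask);x0,y0,x1,y1=box;m[y0:y1,x0:x1]=mask[y0:y1,x0:x1]
    cs,_=cv2.findContours(m,cv2.RETR_EXTERNAL,cv2.CHAIN_APPROX_NONE)
    out=[]
    for k in cs:
        if cv2.contourArea(k)<amin: continue
        P=plane(c,k.reshape(-1,2),z)[:,:2].astype(np.float32)
        (ce,wh,a)=cv2.minAreaRect(P*1000)
        if wh[0]<wh[1]: wh=wh[::-1];a+=90
        out.append((np.round(ce,1),np.round(wh,1),round((a+90)%180-90,1)))
    return out
def wood(c):
    h=cv2.cvtColor(c['color'],cv2.COLOR_BGR2HSV);return cv2.inRange(h,(8,60,60),(28,255,255))
def pale(c):
    h=cv2.cvtColor(c['color'],cv2.COLOR_BGR2HSV);return cv2.inRange(h,(0,0,165),(180,40,255))
E
python3 - <<'E'
import pickle;from h import *
d=pickle.load(open('c0.pkl','rb'));T=d['top'];S=d['side']
print('cover',blobs(T,wood(T),.07,(170,160,222,240)))
print('mat',blobs(T,pale(T),.004,(225,180,285,260)))
print('base',blobs(T,wood(T),.042,(305,170,360,245)))
print('side cover',blobs(S,wood(S),.07,(180,130,250,180)))
print('side mat',blobs(S,pale(S),.004,(180,180,270,245)))
print('side base',blobs(S,wood(S),.042,(240,230,320,300)))
a=T['color'][160:245,170:360];a=cv2.resize(a,None,fx=4.2,fy=4.2,interpolation=cv2.INTER_CUBIC)
b=S['color'][130:300,180:330];b=cv2.resize(b,None,fx=3.5,fy=3.5,interpolation=cv2.INTER_CUBIC)
cv2.imwrite('pics/topc.png',a);cv2.imwrite('pics/sidec.png',b)
E
```

```text
cover [(array([557.4, 210.5]), array([153.6,  59.8]), 4.8)]
mat [(array([493.3,  28.7]), array([181.8, 119.3]), -1.4)]
base [(array([ 530., -205.]), array([169.1,  81.3]), 4.0)]
side cover [(array([552.7, 209.8]), array([159.8,  60.5]), 4.7)]
side mat [(array([492.9,  27.9]), array([178.3, 118. ]), -0.3)]
side base [(array([ 523.8, -216.3]), array([182.5,  92.6]), 3.8)]
```

View pics/topc.png

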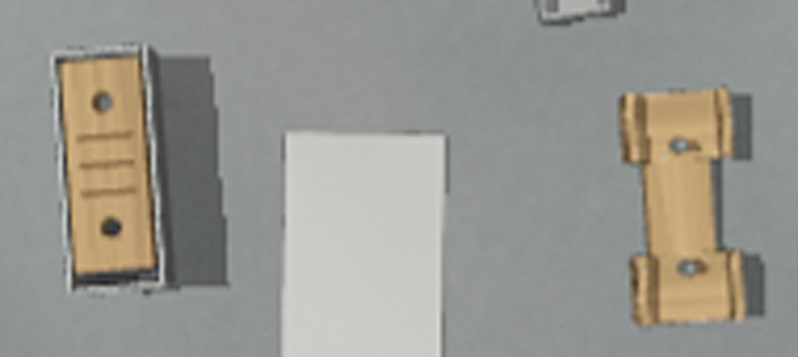

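Sizes agree with those given: cover 150x56, mat 180x120, and the shelf is z=0. Next I move to hover over the press point with the gripper shutting, turning square to the well on the way.

>>> arm_command --rows '[[[0,0,0],[0,0,-0.101]],[[0,0,0],[0,0,-0.101]],[[-0.289,-0.399,0],[0,0,0]],[[-0.289,-0.399,0],[0,0,0]],[[-0.289,-0.399,0],[0,0,0]],[[-0.289,-0.399,0],[0,0,0]],[[-0.289,-0.399,0],[0,0,0]],[[-0.289,-0.399,0],[0,0,0]],[[-0.289,-0.399,0],[0,0,0]],[[-0.289,-0.399,0],[0,0,0]]]' --claw 0 --force 30

```text
t: 1.4
eef_pos: [0.4539, 0.2482, 0.4047]
ee_rot: [[-0.996, -0.085, 0.0], [-0.085, 0.996, 0.0], [-0.0, 0.0, -1.0]]
force: [-0.2, 0.9, -0.2]
width: 0.0002
gripper_force: 0.0
```

>>> arm_command --rows '[[[-0.289,-0.399,0],[0,0,0]],[[0,0,0],[0,0,0]]]'

```text
t: 1.65
eef_pos: [0.4941, 0.2006, 0.4046]
ee_rot: [[-0.997, -0.076, 0.001], [-0.076, 0.997, -0.002], [-0.001, -0.002, -1.0]]
force: [0.1, 0.9, -0.1]
width: 0.0004
gripper_force: 0.0
```

```bash
cat >> h.py <<'E'
def hole_fit(c,mask,z,box): pass
def grab(tag,names=('wrist',)):
    from workcell import eyes
    r=[]
    for n in names:
        c=eyes.camera(n);cv2.imwrite(f'pics/{n}_{tag}.png',c['color']);r.append(c)
    return r if len(r)>1 else r[0]
def state():
    from workcell import readout
    s=readout.read_state();print('t',round(s['t'],2),'p',np.round(s['eef_pos'],4),'w',round(float(s['width']),4),'gf',round(float(s['gripper_force']),1),'F',np.round(s['force'],1));return s
def togo(s,P,z=None):
    """units in tool axes from TCP pose s to grasp-point target? P = TCP target"""
    R=np.array(s['ee_rot']);return np.round(R.T@(np.array(P)-s['eef_pos'])/.12,3)
E
python3 - <<'E'
from h import *
s=state();print(np.round(s['ee_rot'],3).tolist())
c=grab('1');import pickle;pickle.dump(c,open('w1.pkl','wb'))
print(blobs(c,wood(c),.07,(0,0,512,384)))
E
```

```text
t 1.65 p [0.4941 0.2006 0.4046] w 0.0004 gf 0.0 F [ 0.1  0.9 -0.1]
[[-0.997, -0.076, 0.001], [-0.076, 0.997, -0.002], [-0.001, -0.002, -1.0]]
[(array([747.6, 151. ]), array([436.6,  75. ]), -85.6), (array([683.6, 219.6]), array([93.1,  5. ]), 4.8), (array([684.6, 207.1]), array([93.1,  5.1]), 4.0), (array([553.2, 209.6]), array([157.1,  57.2]), 4.8)]
```

View pics/wrist_1.png

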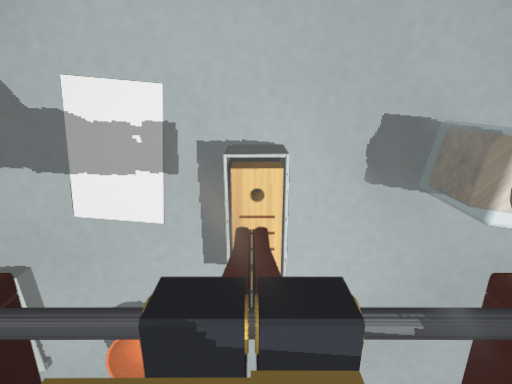

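The wrist view shows the cover's near end at row ~162, columns 231 to 283, its near hole at (257,195), and the closed fingertips at about (252,232).

Run:
```python
import pickle;from h import *
c=pickle.load(open('w1.pkl','rb'));d=pickle.load(open('c0.pkl','rb'));T=d['top'];S=d['side']
print('wrist near hole,end',np.round(plane(c,[[257,194.5],[257,162]],.07),4).tolist())
def holes(c,box,z,name):
    x0,y0,x1,y1=box;g=cv2.cvtColor(c['color'],cv2.COLOR_BGR2GRAY)[y0:y1,x0:x1].astype(float)
    for b in [box]:
        w=np.clip(np.median(g)-25-g,0,None);v,u=np.mgrid[y0:y1,x0:x1]
        uv=[(w*u).sum()/w.sum(),(w*v).sum()/w.sum()];print(name,np.round(uv,1),np.round(plane(c,uv,z),4))
holes(T,(189,179,200,191),.07,'T far');holes(T,(191,209,202,219),.07,'T near');holes(c,(245,184,270,206),.07,'W near')
can=None
print('canister top px',np.round(plane(T,[[87,229],[122,229],[103,213],[103,245]],.147),3).tolist())
```

```text
wrist near hole,end [[0.5118, 0.2066, 0.07], [0.4759, 0.2036, 0.07]]
T far [193.4 183.8] [[0.6025 0.2169 0.07  ]]
T near [196.  213.8] [[0.5126 0.208  0.07  ]]
W near [256.6 194.3] [[0.5116 0.2062 0.07  ]]
canister top px [[0.469, 0.501, 0.147], [0.469, 0.404, 0.147], [0.514, 0.458, 0.147], [0.424, 0.456, 0.147]]
```

>>> arm_command --rows '[[[0,0.045,0.3],[0,0,-0.006]],[[0,0,0.4],[0,0,0]],[[0,0,0.4],[0,0,0]],[[0,0,0.1],[0,0,0]],[[0,0,0],[0,0,0]]]'

```text
t: 2.33
eef_pos: [0.4908, 0.2113, 0.2608]
ee_rot: [[-0.995, -0.095, -0.001], [-0.095, 0.995, -0.0], [0.001, -0.0, -1.0]]
force: [0.2, -0.2, -0.3]
width: 0.0004
gripper_force: 0.0
```

Run:
```python
from h import *
s=state();print('tip',s['eef_pos']+.182*np.array(s['ee_rot'])[:,2],np.round(np.array(s['ee_rot'])[:,1],3))
```

```text
t 2.33 p [0.4908 0.2113 0.2608] w 0.0004 gf 0.0 F [ 0.2 -0.2 -0.3]
tip [0.49065836 0.21124114 0.078765  ] [-0.095  0.995 -0.   ]
```

>>> arm_command --rows '[[[-0.014,-0.045,0],[0,0,0.004]],[[0,0,0.05],[0,0,0]],[[0,0,0.05],[0,0,0]],[[0,0,0.05],[0,0,0]],[[0,0,0.05],[0,0,0]],[[0,0,0.03],[0,0,0]],[[0,0,0.03],[0,0,0]],[[0,0,0],[0,0,0]],[[0,0,0],[0,0,0]]]'

```text
t: 3.45
eef_pos: [0.493, 0.2057, 0.23]
ee_rot: [[-0.996, -0.088, -0.001], [-0.088, 0.996, 0.001], [0.0, 0.001, -1.0]]
force: [-3.6, 0.2, 8.7]
width: 0.0004
gripper_force: 13.4
```

Run:
```python
from h import *
s=state();print('tip',s['eef_pos']+.182*np.array(s['ee_rot'])[:,2])
c,d=grab('2',('side','wrist'))
a=cv2.resize(c['color'][110:200,150:290],None,fx=4,fy=4);cv2.imwrite('pics/s2.png',a)
```

```text
t 3.45 p [0.493  0.2057 0.23  ] w 0.0004 gf 13.4 F [-3.6  0.2  8.7]
tip [0.49292254 0.20581647 0.04800048]
```

View pics/s2.png

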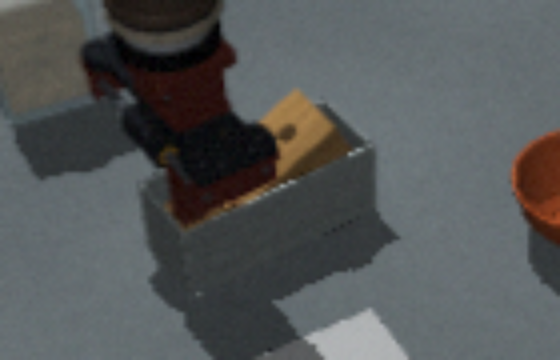

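The crop shows the cover tipped, with its far end and far hole standing above the rim. I lift off and check that it stays leaning.

>>> arm_command --rows '[[[0,0,-0.05],[0,0,0]],[[0,0,-0.1],[0,0,0]],[[0,0,-0.4],[0,0,0]],[[0,0,-0.4],[0,0,0]],[[0.3,0,-0.4],[0,0,0]],[[0.3,0,0],[0,0,0]],[[0,0,0],[0,0,0]]]' --claw 1

```text
t: 4.42
eef_pos: [0.4199, 0.1987, 0.3928]
ee_rot: [[-0.996, -0.089, 0.001], [-0.089, 0.996, 0.001], [-0.001, 0.001, -1.0]]
force: [0.4, -0.0, 0.9]
width: 0.0668
gripper_force: 0.0
```

Run:
```python
from h import *
import pickle
s=state()
c,d,e=grab('3',('side','wrist','top'));pickle.dump((c,d,e),open('c3.pkl','wb'))
a=cv2.resize(c['color'][120:200,150:260],None,fx=4,fy=4)
b=cv2.resize(e['color'][160:240,170:225],None,fx=4,fy=4)
h=d['color'][90:384,150:380]
H=np.zeros((320,440+220+250,3),np.uint8);H[:320,:440]=a;H[:320,440:660]=b;H[:294,665:895]=h
H=cv2.resize(H,None,fx=.87,fy=.87)
cv2.imwrite('pics/m3.png',H)
```

```text
t 4.42 p [0.4199 0.1987 0.3928] w 0.0668 gf 0.0 F [ 0.4 -0.   0.9]
```

View pics/m3.png

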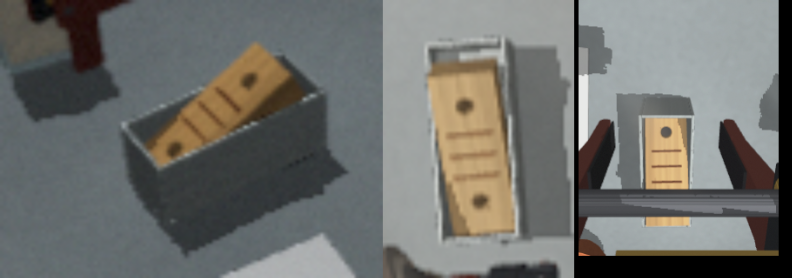

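The cover leans by itself, resting in the trough with its far end up. In side pixels the far hole is at about (222,143) and the raised top corners at (224,132) and (234,141). In top pixels the holes are at (193,190) and (198,218). I triangulate these and compare with the geometry.

Run:
```python
from h import *
import pickle
S,W,T=pickle.load(open('c3.pkl','rb'))
def tri(a,b,ua,ub):
    o,d=ray(a,ua);p,e=ray(b,ub);d=d[0]/np.linalg.norm(d[0]);e=e[0]/np.linalg.norm(e[0])
    x=np.linalg.lstsq(np.c_[d,-e],p-o,rcond=None)[0];A=o+d*x[0];B=p+e*x[1];return (A+B)/2,np.linalg.norm(A-B)
C=np.array([.557,.2115,0]);a=np.radians(5);Rw=np.array([[np.cos(a),-np.sin(a),0],[np.sin(a),np.cos(a),0],[0,0,1]])
for n,us,ut in [('farhole',(221.8,143),(193.3,190.2)),('nearhole',(200,162.8),(197.9,217.8)),('cornL',(224.4,132.1),(183.3,181.6)),('cornR',(234.2,140.7),(202.5,179.5))]:
    X,g=tri(S,T,us,ut);print(n,np.round(X*1e3,1),'gap',round(g*1e3,1),'well',np.round(Rw.T@(X-C)*1e3,1))
s=state();print(np.round(W['t'],3))
```

```text
farhole [583.4 214.4  85. ] gap 1.7 well [26.6  0.6 85. ]
nearhole [500.7 205.   48.2] gap 0.9 well [-56.7  -1.6  48.2]
cornL [607.9 242.1  98.5] gap 1.7 well [53.4 26.  98.5]
cornR [613.3 185.7 102.8] gap 0.2 well [ 53.8 -30.7 102.8]
t 4.58 p [0.4222 0.1989 0.3918] w 0.0791 gf 0.0 F [ 0.2  0.5 -0.7]
[-0.16  -0.45   0.249]
```

>>> arm_command --rows '[[[-0.24,-0.005,0.25],[0,0,-0.004]],[[-0.24,-0.005,0.25],[0,0,0]],[[-0.24,-0.005,0.26],[0,0,0]],[[0,0,0],[0,-0.09,0]],[[0,0,0],[0,-0.09,0]],[[0,0,0],[0,-0.092,0]],[[0,0,0],[0,0,0]],[[0,0,0],[0,0,0]]]'

```text
t: 5.58
eef_pos: [0.5082, 0.2053, 0.3]
ee_rot: [[-0.907, -0.094, 0.41], [-0.086, 0.996, 0.038], [-0.412, -0.001, -0.911]]
force: [0.1, 0.0, 0.4]
width: 0.0877
gripper_force: 0.0
```

Run:
```python
from h import *
s=state();R=np.array(s['ee_rot']);print(np.round(R,3).tolist())
tip=s['eef_pos']+.182*R[:,2];print('tip',tip,'togo units',np.round(R.T@(np.array([.6085,.2145,.0793])-tip)/.12,3))
```

```text
t 5.58 p [0.5082 0.2053 0.3   ] w 0.0877 gf 0.0 F [0.1 0.  0.4]
[[-0.907, -0.094, 0.41], [-0.086, 0.996, 0.038], [-0.412, -0.001, -0.911]]
tip [0.58288074 0.21216666 0.13417964] togo units [-0.007 -0.     0.505]
```

>>> arm_command --rows '[[[-0.007,0,0.2],[0,0,0]],[[0,0,0.15],[0,0,0]],[[0,0,0.1],[0,0,0]],[[0,0,0.055],[0,0,0]],[[0,0,0],[0,0,0]],[[0,0,0],[0,0,0]]]'

```text
t: 6.32
eef_pos: [0.5336, 0.2075, 0.2459]
ee_rot: [[-0.906, -0.094, 0.413], [-0.085, 0.996, 0.039], [-0.415, 0.0, -0.91]]
force: [-0.3, 0.4, 0.5]
width: 0.0877
gripper_force: 0.0
```

Run:
```python
from h import *
s=state();R=np.array(s['ee_rot']);print('tip',s['eef_pos']+.182*R[:,2])
w,c=grab('4',('wrist','side'))
a=np.hstack([cv2.resize(w['color'][90:384,130:380],None,fx=1.36,fy=1.36)[:400],cv2.resize(c['color'][110:190,170:262],None,fx=5,fy=5)]);cv2.imwrite('pics/m4.png',cv2.resize(a,None,fx=.97,fy=.97))
```

```text
t 6.33 p [0.5336 0.2075 0.2459] w 0.0877 gf 0.0 F [-0.3  0.4  0.5]
tip [0.60874567 0.21463836 0.08026472]
```

View pics/m4.png

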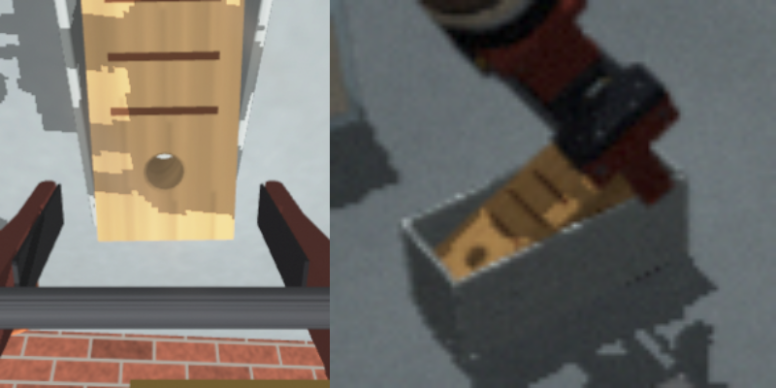

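The wrist view shows the raised end centred between the open fingers, with its end edge at crop row 240 and the fingertips level with the last part of the cover. I close on it.

>>> arm_command --rows '[[[0,0,0],[0,0,0]],[[0,0,0],[0,0,0]],[[0,0,0],[0,0,0]],[[0,0,0],[0,0,0]],[[0,0,0],[0,0,0]]]' --claw 0 --force 55

```text
t: 7.05
eef_pos: [0.5335, 0.2076, 0.2454]
ee_rot: [[-0.906, -0.094, 0.413], [-0.085, 0.996, 0.039], [-0.414, 0.0, -0.91]]
force: [-0.1, 0.6, -0.4]
width: 0.0556
gripper_force: 55.0
```

>>> arm_command --rows '[[[-0.021,0,-0.046],[0,0,0]],[[-0.041,0,-0.091],[0,0,0]],[[-0.062,0,-0.137],[0,0,0]],[[-0.083,0,-0.182],[0,0,0]],[[-0.083,0,-0.182],[0,0,0]],[[-0.083,0,-0.182],[0,0,0]],[[-0.062,0,-0.137],[0,0,0]],[[0,0,0],[0,0,0]]]'

```text
t: 8.05
eef_pos: [0.5338, 0.2074, 0.3736]
ee_rot: [[-0.905, -0.094, 0.415], [-0.084, 0.996, 0.041], [-0.417, 0.002, -0.909]]
force: [-0.3, 0.5, -3.0]
width: 0.0555
gripper_force: 55.0
```

Run:
```python
from h import *
s=state();print(np.round(s['ft_torque'],2))
w,c=grab('5',('wrist','side'))
a=np.hstack([cv2.resize(w['color'][90:384,130:380],None,fx=1.36,fy=1.36)[:400],cv2.resize(c['color'][90:190,155:270],None,fx=4,fy=4)]);cv2.imwrite('pics/m5.png',cv2.resize(a,None,fx=.97,fy=.97))
```

```text
t 8.05 p [0.5338 0.2074 0.3736] w 0.0555 gf 55.0 F [-0.3  0.5 -3. ]
[-0.02  0.52 -0.01]
```

View pics/m5.png

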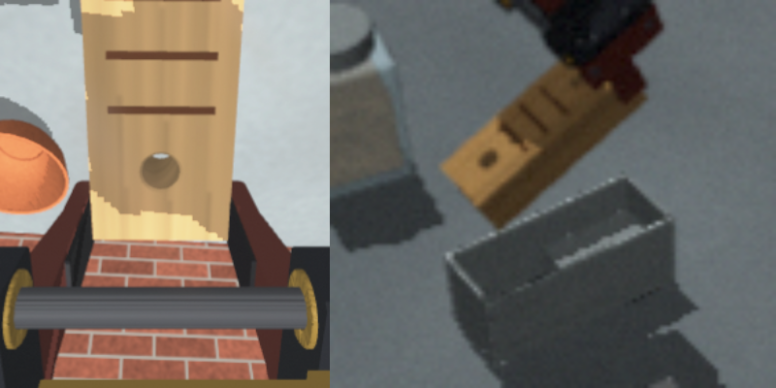

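No slip: the dark lines keep their rows (56 and 110) and the cover hangs clear above the empty well. I level it and carry it toward the mat.

>>> arm_command --rows '[[[0,-0.15,0],[0,0.06,0]],[[0,-0.25,0],[0,0.07,0]],[[0,-0.3,0],[0,0.07,0]],[[0,-0.3,0],[0,0.072,0]],[[0,-0.25,0],[0,0,0]],[[0,-0.2,0],[0,0,0]],[[0,0,0],[0,0,0]],[[0,0,0],[0,0,0]]]'

```text
t: 9.15
eef_pos: [0.5496, 0.0353, 0.3709]
ee_rot: [[-0.996, -0.094, -0.001], [-0.094, 0.996, 0.0], [0.001, 0.0, -1.0]]
force: [-0.1, -0.2, -2.8]
width: 0.0554
gripper_force: 55.0
```

Run:
```python
from h import *
s=state();R=np.array(s['ee_rot']);print(np.round(R,3).tolist())
tip=s['eef_pos']+.182*R[:,2];print('tip',tip,'togo units to +40mm',np.round(R.T@(np.array([.558,.034,.0515])-tip)/.12,3))
import pickle
w,c=grab('6',('wrist','side'));pickle.dump((w,c),open('c6.pkl','wb'))
# tool-level check: rows of the two lines in wrist image
print(proj(w,tip))
```

```text
t 9.15 p [0.5496 0.0353 0.3709] w 0.0554 gf 55.0 F [-0.1 -0.2 -2.8]
[[-0.996, -0.094, -0.001], [-0.094, 0.996, 0.0], [0.001, 0.0, -1.0]]
tip [0.54945672 0.0353305  0.18894056] togo units to +40mm [-0.071 -0.018  1.145]
[[252.78999827 244.20305549]]
```

>>> arm_command --rows '[[[-0.03,-0.009,0.2],[0,0,0]],[[-0.041,-0.009,0.3],[0,0,0]],[[0,0,0.3],[0,0,0]],[[0,0,0.25],[0,0,0]],[[0,0,0.15],[0,0,0]],[[0,0,0.08],[0,0,0]],[[0,0,0],[0,0,0]],[[0,0,0],[0,0,0]]]'

```text
t: 10.25
eef_pos: [0.5589, 0.033, 0.2189]
ee_rot: [[-0.996, -0.094, 0.002], [-0.094, 0.996, 0.0], [-0.002, 0.0, -1.0]]
force: [0.0, -0.8, -1.5]
width: 0.0556
gripper_force: 55.0
```

>>> arm_command --rows '[[[0,0,0.03],[0,0,0]],[[0,0,0.03],[0,0,0]],[[0,0,0.015],[0,0,0]],[[0,0,0],[0,0,0]]]'

```text
t: 10.75
eef_pos: [0.5584, 0.0329, 0.2088]
ee_rot: [[-0.996, -0.094, -0.0], [-0.094, 0.996, -0.0], [0.0, -0.0, -1.0]]
force: [-0.1, -0.0, -2.3]
width: 0.0555
gripper_force: 55.0
```

Run:
```python
from h import *
s=state();R=np.array(s['ee_rot']);print(np.round(s['ft_torque'],2))
tip=s['eef_pos']+.182*R[:,2];print('tip',tip)
w,c=grab('7',('wrist','side'))
cv2.imwrite('pics/s7.png',np.hstack([cv2.resize(c['color'][150:260,160:280],None,fx=4,fy=4),w['color'][:,:][0:384,120:400].repeat(1,0)[:440].copy() if 0 else cv2.resize(w['color'][:,120:400],(320,440))]))
```

```text
t 10.75 p [0.5584 0.0329 0.2088] w 0.0555 gf 55.0 F [-0.1 -0.  -2.3]
[ 0.05 -0.19  0.02]
tip [0.55831236 0.03290825 0.0267965 ]
```

View pics/s7.png

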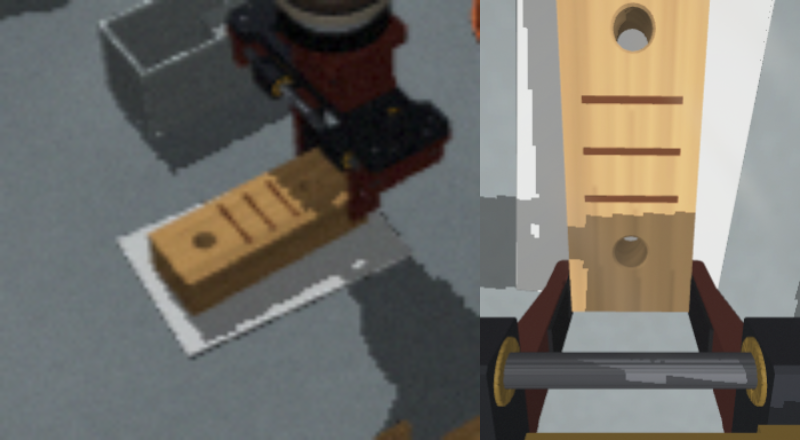

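The side view shows the cover nearly level just above the mat. I creep down to contact.

>>> arm_command --rows '[[[0,0,0.015],[0,0,0]],[[0,0,0.012],[0,0,0]],[[0,0,0.008],[0,0,0]],[[0,0,0],[0,0,0]],[[0,0,0],[0,0,0]]]'

```text
t: 11.48
eef_pos: [0.5585, 0.0329, 0.2048]
ee_rot: [[-0.996, -0.094, -0.0], [-0.094, 0.996, 0.0], [-0.0, 0.0, -1.0]]
force: [-0.1, 0.4, -1.1]
width: 0.0559
gripper_force: 55.0
```

>>> arm_command --rows '[[[0,0,0.008],[0,0,0]],[[0,0,0.004],[0,0,0]],[[0,0,0],[0,0,0]],[[0,0,0],[0,0,0]]]'

```text
t: 11.98
eef_pos: [0.5585, 0.0328, 0.2046]
ee_rot: [[-0.996, -0.094, 0.0], [-0.094, 0.996, 0.001], [-0.0, 0.001, -1.0]]
force: [-4.8, -0.7, 13.5]
width: 0.0556
gripper_force: 55.0
```

>>> arm_command --rows '[[[0,0,0],[0,0,0]],[[0,0,0],[0,0,0]],[[0,0,0],[0,0,0]],[[0,0,-0.1],[0,0,0]],[[0,0,-0.3],[0,0,0]],[[0,0,-0.4],[0,0,0]],[[0,0,-0.4],[0,0,0]],[[0,0,0],[0,0,0]],[[0,0,0],[0,0,0]]]' --claw 1

```text
t: 13.1
eef_pos: [0.5581, 0.033, 0.3474]
ee_rot: [[-0.996, -0.094, 0.0], [-0.094, 0.996, 0.0], [-0.0, 0.0, -1.0]]
force: [0.4, 0.1, -0.6]
width: 0.0874
gripper_force: 0.0
```

Run:
```python
from h import *
import pickle
s=state();R=np.array(s['ee_rot']);print(np.round(R[:,1],4))
w,T,S=grab('8',('wrist','top','side'));pickle.dump((w,T,S,s),open('c8.pkl','wb'))
print(blobs(w,wood(w),.04,(0,0,512,384)));print('T',blobs(T,wood(T),.04,(215,160,290,280)),'S',blobs(S,wood(S),.04,(180,170,280,250)))
cv2.imwrite('pics/w8.png',w['color'])
```

```text
t 13.1 p [0.5581 0.033  0.3474] w 0.0874 gf 0.0 F [ 0.4  0.1 -0.6]
[-9.390e-02  9.956e-01  3.000e-04]
[(array([764.2, 194. ]), array([354.7,  67. ]), -84.5), (array([705.5, 242.5]), array([90.9, 32.1]), 23.2), (array([ 742.9, -147.2]), array([91. , 31.2]), -12.1), (array([ 528.5, -170.1]), array([168.8,  71.7]), -8.5), (array([491.1,  25.8]), array([150. ,  55.9]), 5.0)]
T [(array([441.3,  40.3]), array([253.7, 146.6]), 0.5)] S [(array([487.7,  14.9]), array([161.5,  80.5]), 5.2)]
```

View pics/w8.png

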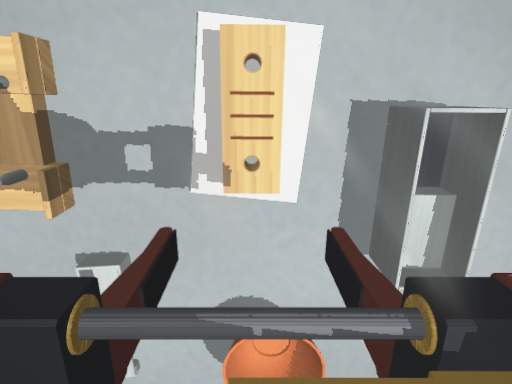

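The wrist view shows the cover flat on the mat with holes at (252,63) and (251,162). The fit gives 150.0 x 55.9 mm, centre (491.1, 25.8) mm, yaw 5.0°. Before regrasping I look at the base from the same relative pose, so camera bias cancels.

>>> arm_command --rows '[[[-0.024,-0.3,-0.03],[0,0,0]],[[-0.025,-0.42,-0.03],[0,0,0]],[[-0.025,-0.42,-0.02],[0,0,0]],[[-0.025,-0.42,0],[0,0,0]],[[-0.025,-0.4,0],[0,0,0]],[[0,0,0],[0,0,0]],[[0,0,0],[0,0,0]],[[0,0,0],[0,0,0]]]'

```text
t: 14.25
eef_pos: [0.5955, -0.1982, 0.3564]
ee_rot: [[-0.995, -0.096, -0.001], [-0.096, 0.995, 0.001], [0.001, 0.001, -1.0]]
force: [-0.2, 0.2, -0.3]
width: 0.0876
gripper_force: 0.0
```

Run:
```python
from h import *
import pickle
s=state();print(np.round(np.array(s['ee_rot'])[:,1],4))
w=grab('9');pickle.dump((w,s),open('c9.pkl','wb'))
a=np.radians(4);x=np.array([np.cos(a),np.sin(a)])
P=np.array([.53,-.205])
for k in(-.045,.045):
    for z in(.02,.05): print(k,z,np.round(proj(w,np.r_[P+k*x,z]),1))
print(blobs(w,wood(w),.042,(0,0,512,300)))
# steel-coloured (unsaturated) blobs inside the base area
h=cv2.cvtColor(w['color'],cv2.COLOR_BGR2HSV)
m=cv2.inRange(h,(0,0,0),(180,70,255))
hull=np.zeros(m.shape,np.uint8)
cs,_=cv2.findContours(wood(w)[:300],cv2.RETR_EXTERNAL,cv2.CHAIN_APPROX_NONE)
k=max([q for q in cs if 100<q[:,0,0].mean()<400],key=cv2.contourArea);cv2.drawContours(hull,[k],-1,255,-1)
cs,_=cv2.findContours(cv2.bitwise_and(m,hull),cv2.RETR_EXTERNAL,cv2.CHAIN_APPROX_NONE)
for q in cs:
    if cv2.contourArea(q)>8: print(cv2.boundingRect(q),cv2.contourArea(q),q[q[:,0,1].argmin(),0],q[q[:,0,1].argmax(),0])
print('base contour',cv2.boundingRect(k),cv2.contourArea(k))
```

```text
t 14.25 p [ 0.5955 -0.1982  0.3564] w 0.0876 gf 0.0 F [-0.2  0.2 -0.3]
[-0.0959  0.9954  0.0011]
-0.045 0.02 [[252.7  67.8]]
-0.045 0.05 [[252.8  64.5]]
0.045 0.02 [[250.3 159.4]]
0.045 0.05 [[250.2 165.4]]
[(array([7.1e+02, 1.0e-01]), array([20.7,  6.7]), -84.3), (array([ 746.1, -372.6]), array([20.7,  6.7]), -84.6), (array([ 528.7, -208.9]), array([169.5,  76.2]), 3.9), (array([500.8,  -1.9]), array([156.8,  71.5]), 19.9)]
(241, 153, 12, 15) 119.0 [246 153] [246 167]
(243, 57, 13, 16) 140.5 [248  57] [248  72]
base contour (206, 12, 89, 190) 11784.5
```

Run:
```python
from h import *
import pickle
w,s=pickle.load(open('c9.pkl','rb'));v8=pickle.load(open('c8.pkl','rb'));w8=v8[0]
P=np.array([.5287,-.2089]);a=np.radians(3.9)
obs={-.045:(243,57,13,16),.045:(241,153,12,15)}
th=np.linspace(0,2*np.pi,72);out=[]
for it in range(3):
  out=[]
  x=np.array([np.cos(a),np.sin(a)])
  for k,b in obs.items():
    c=P+k*x
    X=np.vstack([np.c_[c[0]+r*np.cos(th),c[1]+r*np.sin(th),0*th+z] for r,z in((.006,.02),(.006,.04),(.0025,.05))])
    q=proj(w,X);lo,hi=q.min(0),q.max(0);cen=(lo+hi)/2
    oc=np.array([b[0]+(b[2]-1)/2,b[1]+(b[3]-1)/2])
    d=plane(w,oc,.033)-plane(w,cen,.033);out.append(c+d[0,:2])
    if it==0: print(k,'pred size',np.round(hi-lo,1),'obs',b[2:],'shift mm',np.round(d*1e3,1))
  n,f=out;P=(n+f)/2;a=np.arctan2(*(f-n)[::-1])
print('pins',np.round(np.array(out)*1e3,1),'dist',np.linalg.norm(f-n)*1e3,'centre',P*1e3,'yaw',np.degrees(a))
# cover: holes by dark/pale inside hull on w8
m=wood(w8);cs,_=cv2.findContours(m,cv2.RETR_CCOMP,cv2.CHAIN_APPROX_NONE)
for q in cs:
    r=cv2.boundingRect(q)
    if 200<r[0]<290 and r[1]<200 and 5<r[2]: print(r,cv2.contourArea(q))
g=cv2.cvtColor(w8['color'],cv2.COLOR_BGR2GRAY)
for n,(x0,y0,x1,y1) in {'near':(240,50,266,77),'far':(240,150,264,174)}.items():
    p=g[y0:y1,x0:x1].astype(np.uint8);ref=np.median(p[:, :3]);mm=((ref-p.astype(float))>30).astype(np.uint8)
    ys,xs=np.nonzero(mm);print(n,'bbox',x0+xs.min(),x0+xs.max(),y0+ys.min(),y0+ys.max())
    u=[x0+(xs.min()+xs.max())/2,y0+(ys.min()+ys.max())/2];print(np.round(plane(w8,u,.04)*1e3,1))
```

```text
-0.045 pred size [13.3 16.1] obs (13, 16) shift mm [[-0.   0.3  0. ]]
0.045 pred size [12.1 15.3] obs (12, 15) shift mm [[0.1 0.1 0. ]]
pins [[ 483.8 -211.7]
 [ 573.7 -205.7]] dist 90.14549647991754 centre [ 528.7330514  -208.70441162] yaw 3.830286499277139
(220, 24, 66, 170) 10038.0
(244, 155, 15, 10) 91.5
(244, 57, 17, 16) 185.5
near bbox 244 261 53 71
[[445.9  22.5  40. ]]
far bbox 244 259 156 171
[[536.   30.2  40. ]]
```

The pins come out 90.1 mm apart, base centre (528.7, −208.7) mm, yaw 3.85°. The cover holes are 90.4 mm apart, centre (491.0, 26.2) mm. Now back over the middle of the cover.

>>> arm_command --rows '[[[0.1145,0.25,0.05],[0,0,0]],[[0.1145,0.35,0.08],[0,0,0]],[[0.1145,0.35,0.08],[0,0,0]],[[0.1145,0.35,0.08],[0,0,0]],[[0.1145,0.35,0.08],[0,0,0]],[[0.1145,0.3,0.1],[0,0,0.004]],[[0,0,0],[0,0,0]],[[0,0,0],[0,0,0]],[[0,0,0],[0,0,0]]]'

```text
t: 15.42
eef_pos: [0.4918, 0.0246, 0.3009]
ee_rot: [[-0.996, -0.086, 0.001], [-0.086, 0.996, -0.0], [-0.001, -0.0, -1.0]]
force: [0.4, 1.1, -0.4]
width: 0.0877
gripper_force: 0.0
```

Run:
```python
from h import *
s=state();R=np.array(s['ee_rot']);print(np.round(R,4).tolist())
print('togo units',togo(s,[.4911,.0269,.190]))
```

```text
t 15.43 p [0.4918 0.0246 0.3009] w 0.0877 gf 0.0 F [ 0.4  1.1 -0.4]
[[-0.9963, -0.0864, 0.001], [-0.0864, 0.9963, -0.0002], [-0.001, -0.0003, -1.0]]
togo units [0.005 0.02  0.925]
```

>>> arm_command --rows '[[[0.005,0.02,0.25],[0,0,0]],[[0,0,0.3],[0,0,0]],[[0,0,0.2],[0,0,0]],[[0,0,0.1],[0,0,0]],[[0,0,0.065],[0,0,0]],[[0,0,0],[0,0,0]],[[0,0,0],[0,0,0]],[[0,0,0],[0,0,0]]]'

```text
t: 16.42
eef_pos: [0.4908, 0.0278, 0.1914]
ee_rot: [[-0.996, -0.088, 0.001], [-0.088, 0.996, 0.0], [-0.001, 0.0, -1.0]]
force: [-0.2, -0.3, -0.5]
width: 0.088
gripper_force: 0.0
```

Run:
```python
from h import *
s=state();R=np.array(s['ee_rot']);print(np.round(R,4).tolist())
print('togo units',togo(s,[.4911,.0269,.190]))
```

```text
t 16.43 p [0.4908 0.0278 0.1914] w 0.088 gf 0.0 F [-0.2 -0.3 -0.5]
[[-0.9961, -0.0877, 0.0012], [-0.0877, 0.9961, 0.0003], [-0.0012, 0.0002, -1.0]]
togo units [-0.002 -0.008  0.011]
```

Well within tolerance. I close on it, then lift in the next call.

>>> arm_command --rows '[[[0,-0.006,0.008],[0,0,0]],[[0,0,0],[0,0,0]],[[0,0,0],[0,0,0]],[[0,0,0],[0,0,0]],[[0,0,0],[0,0,0]]]' --claw 0 --force 40

```text
t: 17.05
eef_pos: [0.4906, 0.0271, 0.1898]
ee_rot: [[-0.996, -0.088, 0.0], [-0.088, 0.996, 0.0], [-0.0, 0.0, -1.0]]
force: [0.8, 0.4, 0.5]
width: 0.0558
gripper_force: 40.0
```

>>> arm_command --rows '[[[0,0,-0.05],[0,0,0]],[[0,0,-0.15],[0,0,0]],[[0,0,-0.25],[0,0,0]],[[0,0,-0.25],[0,0,0.011]],[[0,0,-0.2],[0,0,0]],[[0,0,0],[0,0,0]],[[0,0,0],[0,0,0]]]'

```text
t: 17.92
eef_pos: [0.4901, 0.0271, 0.2971]
ee_rot: [[-0.998, -0.071, -0.001], [-0.071, 0.998, -0.0], [0.001, 0.0, -1.0]]
force: [0.3, 0.2, -3.2]
width: 0.0557
gripper_force: 40.0
```

Run:
```python
from h import *
import pickle
s=state();R=np.array(s['ee_rot']);p=s['eef_pos'];print(np.round(R,4).tolist())
w=grab('10');pickle.dump((w,s),open('c10.pkl','wb'))
zt=p[2]-.1895+.04
g=cv2.cvtColor(w['color'],cv2.COLOR_BGR2GRAY)
# predicted near-hole pixel and near-end pixel
for k in(-.045,-.075): print(k,np.round(proj(w,np.r_[p[:2]+k*-R[:2,0],zt]),1))
print(blobs(w,wood(w),zt,(180,0,340,300)))
```

```text
t 17.93 p [0.4901 0.0271 0.2971] w 0.0557 gf 40.0 F [ 0.3  0.2 -3.2]
[[-0.9975, -0.0706, -0.0009], [-0.0706, 0.9975, -0.0], [0.0009, 0.0, -1.0]]
-0.045 [[253.3 187.1]]
-0.075 [[253.5 118.2]]
[(array([459.3,  23.9]), array([89.8, 56.9]), 4.1)]
```

Run:
```python
from h import *
import pickle
w,s=pickle.load(open('c10.pkl','rb'));R=np.array(s['ee_rot']);p=s['eef_pos']
g=cv2.cvtColor(w['color'],cv2.COLOR_BGR2GRAY).astype(float);x0,y0,x1,y1=236,165,272,208
q=g[y0:y1,x0:x1];ref=np.median(q[:,:4]);ys,xs=np.nonzero((ref-q)>30)
print('bbox',x0+xs.min(),x0+xs.max(),y0+ys.min(),y0+ys.max())
u=[x0+(xs.min()+xs.max())/2,y0+(ys.min()+ys.max())/2];X=plane(w,u,p[2]-.1895+.04)[0]
print('hole',X,'=> cover centre',X[:2]+.045*-R[:2,0],'tcp',p)
print('togo to hover',togo(s,[.5283,-.2078,.27]))
```

```text
bbox 236 271 176 207
hole [0.44730952 0.02416351 0.14757626] => cover centre [0.49219722 0.02734033] tcp [0.49014577 0.02710535 0.29707626]
togo to hover [-0.179 -1.975  0.225]
```

>>> arm_command --rows '[[[-0.03,-0.2,0],[0,0,0]],[[-0.03,-0.35,0],[0,0,0]],[[-0.03,-0.4,0],[0,0,0]],[[-0.03,-0.4,0],[0,0,0]],[[-0.03,-0.35,0.05],[0,0,0]],[[-0.029,-0.275,0.1],[0,0,0]],[[0,0,0.075],[0,0,0]],[[0,0,0],[0,0,0]],[[0,0,0],[0,0,0]],[[0,0,0],[0,0,0]]]'

```text
t: 19.23
eef_pos: [0.5289, -0.2069, 0.2711]
ee_rot: [[-0.997, -0.072, 0.001], [-0.072, 0.997, 0.0], [-0.001, 0.0, -1.0]]
force: [-0.6, 0.4, -1.5]
width: 0.0559
gripper_force: 40.0
```

Run:
```python
from h import *
s=state();R=np.array(s['ee_rot']);print(np.round(R,4).tolist())
print('togo',togo(s,[.5284,-.2078,.238]))
w,T=grab('11',('wrist','top'))
print(blobs(w,wood(w),s['eef_pos'][2]-.1495,(180,0,340,300)))
```

```text
t 19.23 p [ 0.5289 -0.2069  0.2711] w 0.0559 gf 40.0 F [-0.6  0.4 -1.5]
[[-0.9974, -0.0718, 0.0006], [-0.0718, 0.9974, 0.0003], [-0.0006, 0.0002, -1.0]]
togo [ 0.005 -0.007  0.276]
[(array([ 494. , -210.3]), array([98.5, 56.8]), 4.2)]
```

>>> arm_command --rows '[[[0.004,-0.007,0.1],[0,0,0.002]],[[0,0,0.1],[0,0,0]],[[0,0,0.07],[0,0,0]],[[0,0,0],[0,0,0]],[[0,0,0],[0,0,0]]]'

```text
t: 19.95
eef_pos: [0.5283, -0.2089, 0.2384]
ee_rot: [[-0.998, -0.067, 0.0], [-0.067, 0.998, -0.0], [-0.0, -0.0, -1.0]]
force: [-0.1, 0.5, -1.3]
width: 0.0556
gripper_force: 40.0
```

>>> arm_command --rows '[[[0,0,0.04],[0,0,0]],[[0,0,0.03],[0,0,0]],[[0,0,0.03],[0,0,0]],[[0,0,0],[0,0,0]],[[0,0,0],[0,0,0]]]'

```text
t: 20.58
eef_pos: [0.5283, -0.2088, 0.2264]
ee_rot: [[-0.998, -0.067, 0.0], [-0.067, 0.998, -0.0], [-0.0, -0.0, -1.0]]
force: [0.2, -0.3, -3.0]
width: 0.0555
gripper_force: 40.0
```

Run:
```python
from h import *
s=state();print(np.round(s['ft_torque'],2),togo(s,[.5284,-.2078,.2055]))
```

```text
t 20.57 p [ 0.5283 -0.2088  0.2264] w 0.0555 gf 40.0 F [ 0.2 -0.3 -3. ]
[0.04 0.01 0.02] [-0.002  0.008  0.174]
```

No force with the pins about 9 mm into the holes. I continue down with a 1 mm correction in y.

>>> arm_command --rows '[[[0,0.006,0.03],[0,0,0]],[[0,0,0.04],[0,0,0]],[[0,0,0.04],[0,0,0]],[[0,0,0.035],[0,0,0]],[[0,0,0.015],[0,0,0]],[[0,0,0],[0,0,0]],[[0,0,0],[0,0,0]]]'

```text
t: 21.45
eef_pos: [0.5283, -0.2081, 0.2073]
ee_rot: [[-0.998, -0.067, 0.0], [-0.067, 0.998, -0.0], [-0.0, -0.0, -1.0]]
force: [-0.0, -0.2, -2.1]
width: 0.0561
gripper_force: 40.0
```

>>> arm_command --rows '[[[0,0,0.01],[0,0,0]],[[0,0,0.007],[0,0,0]],[[0,0,0.006],[0,0,0]],[[0,0,0],[0,0,0]],[[0,0,0],[0,0,0]]]'

```text
t: 22.08
eef_pos: [0.5282, -0.2081, 0.2058]
ee_rot: [[-0.998, -0.067, 0.001], [-0.067, 0.998, 0.0], [-0.001, 0.0, -1.0]]
force: [-4.8, 1.6, 11.8]
width: 0.0558
gripper_force: 40.0
```

It met the seat at TCP z 0.2058, where 0.2056 was expected, with 12 N. It is seated, so I release and rise.

>>> arm_command --rows '[[[0,0,0],[0,0,0]],[[0,0,0],[0,0,0]],[[0,0,0],[0,0,0]],[[0,0,0],[0,0,0]],[[0,0,-0.1],[0,0,0]],[[0,0,-0.3],[0,0,0]],[[0,0,-0.4],[0,0,0]],[[0,0,-0.4],[0,0,0]],[[-0.3,0,-0.2],[0,0,0]],[[-0.2,0,0],[0,0,0]]]' --claw 1

```text
t: 23.32
eef_pos: [0.5895, -0.204, 0.3763]
ee_rot: [[-0.998, -0.067, 0.006], [-0.067, 0.998, -0.001], [-0.006, -0.001, -1.0]]
force: [-0.5, -0.4, -0.8]
width: 0.0878
gripper_force: 0.0
```

Run:
```python
from h import *
import pickle
s=state();w,S,T=grab('12',('wrist','side','top'))
print('wrist',blobs(w,wood(w),.056,(150,0,340,260)))
d=pickle.load(open('c0.pkl','rb'))
print('side',blobs(S,wood(S),.056,(225,215,330,305)),'top',blobs(T,wood(T),.056,(305,170,360,245)))
h=cv2.cvtColor(w['color'],cv2.COLOR_BGR2HSV)
for k in(-.045,.045):
    a=np.radians(3.85);u=proj(w,[.5287+k*np.cos(a),-.2087+k*np.sin(a),.056])[0].astype(int)
    print(k,u,h[u[1]-12:u[1]+13:4,u[0],1],h[u[1]-12:u[1]+13:4,u[0],2])
for n,b in {'canister':(80,205,130,252),'bowl':(215,105,265,150),'scoop':(290,105,320,170),'disp':(395,203,442,245)}.items():
    x0,y0,x1,y1=b;print(n,'changed',round(float((cv2.absdiff(T['color'],d['top']['color'])[y0:y1,x0:x1].max(2)>40).mean()),3))
```

```text
t 23.32 p [ 0.5895 -0.204   0.3763] w 0.0878 gf 0.0 F [-0.5 -0.4 -0.8]
wrist [(array([ 527.8, -208.9]), array([162. ,  72.8]), 3.9)]
side [(array([ 517.3, -223.1]), array([178.8,  92. ]), 4.4)] top [(array([ 535.9, -225.2]), array([225.4, 118. ]), -0.3)]
-0.045 [252  69] [109 106   8  10  11  12 108] [223 113  96 195 121  66 224]
0.045 [252 165] [113 111   8  11 105 112 112] [215 199 126 194 102 175 216]
canister changed 0.0
bowl changed 0.0
scoop changed 0.0
disp changed 0.475
```

The pins show inside both holes. The dispenser area changed, probably from the arm's shadow, so I move the arm clear and check it again.

>>> arm_command --rows '[[[0.1,0.4,-0.2],[0,0,0]],[[0.1,0.4,0],[0,0,0]],[[0.1,0.4,0],[0,0,0]],[[0.1,0.4,0],[0,0,0]],[[0.1,0.4,0],[0,0,0]],[[0,0.4,0],[0,0,0]],[[0,0,0],[0,0,0]],[[0,0,0],[0,0,0]]]'

```text
t: 24.48
eef_pos: [0.5083, 0.0782, 0.3964]
ee_rot: [[-0.998, -0.067, -0.001], [-0.067, 0.998, -0.001], [0.001, -0.001, -1.0]]
force: [-0.4, 0.6, -0.3]
width: 0.0877
gripper_force: 0.0
```

Run:
```python
from h import *
import pickle
s=state();S,T=grab('13',('side','top'));d=pickle.load(open('c0.pkl','rb'))
def red(c,b):
    h=cv2.cvtColor(c['color'],cv2.COLOR_BGR2HSV);m=cv2.inRange(h,(0,200,40),(3,255,255))|cv2.inRange(h,(176,200,40),(180,255,255))
    x0,y0,x1,y1=b;ys,xs=np.nonzero(m[y0:y1,x0:x1]);return len(xs),round(xs.mean()+x0,1),round(ys.mean()+y0,1)
print('top',red(d['top'],(390,195,450,250)),red(T,(390,195,450,250)),'side',red(d['side'],(290,310,370,384)),red(S,(290,310,370,384)))
# height of seated cover: triangulate its near/far hole? use side contour of wood for base+cover
print('T',blobs(T,wood(T),.056,(305,170,360,245)),'S',blobs(S,wood(S),.056,(225,215,330,305)))
```

```text
t 24.48 p [0.5083 0.0782 0.3964] w 0.0877 gf 0.0 F [-0.4  0.6 -0.3]
top (778, np.float64(417.4), np.float64(223.6)) (773, np.float64(417.4), np.float64(223.5)) side (1618, np.float64(328.9), np.float64(350.6)) (1617, np.float64(328.9), np.float64(350.7))
T [(array([ 529.4, -202.2]), array([167.6,  80.1]), 3.3)] S [(array([ 517.6, -223.6]), array([178.3,  93. ]), 3.7)]
```

The dispenser has not moved, so the change was shadow. The cover is seated and the arm is clear, so I hand in.

```bash
python3 -c "
from workcell import manip
print(manip.hand_in())"
```

```text
the job is handed in; nothing more can be done
None
```

The cover was tipped, laid on the mat, regrasped across its middle and lowered over both pins until it met its seat at the expected height; the job was handed in at about 24.5 s with the canister, dispenser, bowl and scoop unmoved.

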